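# Hang a batch tag on the stand's bar with an S-hook

### The job

Take the S-hook out of its stand, pass its lower tip up through the small hole in the swivelling hanger plate of the steel batch tag while the tag is still in its holder, and use the hook to draw the tag out. Then hang the S-hook by its upper arm on the level bar of the lab stand, with the tag dangling freely from it. Feel for the hole gently, never touch the tag with the gripper, and leave the bottles and the jar where they stand.

Things in the scene. Friction and masses are not known exactly. Their poses are not given: they have to be found in the camera images.
- hook_grip (a point): Centre of the grey sleeve of the loose S-hook (70 g, 5 mm round steel wire bent in its x-z plane). Sleeve: x -10 to +14, y 12 mm thick (pinch here), z +-17 mm. z up; the upper arm reaches to -x, and the wire cranks to -x below the sleeve before the lower crook, which opens to +x. At the start it stands upright in the stand's pocket, x axes alike, 76 mm above the bench, with 1 to 2 mm of play (may lean 2 or 3 degrees).
- hook_tip (a point): Top end of the S-hook's lower tip, which points up and is round, 5 mm thick: x -6, z -39.5 mm from hook_grip, axes alike. Wire centre line of the lower part, (x, z) in mm from hook_grip: (0,-17) (-26,-28) (-26,-58) (-20,-64) (-11,-64) (-6,-59) (-6,-42).
- hook_crook (a point): Middle of the inside floor of the S-hook's lower crook, where a hung thing rests: x -16, y 0, z -61.5 mm from hook_grip. Axes as hook_grip.
- hook_arm (a point): Underside of the S-hook's upper arm, where a bar lies: x -24, z +33.5 mm from hook_grip, axes alike. Wire centre line of the arm, (x, z) in mm from hook_grip: (0,31) (-5,36) (-33,36) (-38,31) (-38,15), an end that points down; 33 mm free inside.
- stand: Fixed white hook stand, origin at the underside, below hook_grip. Base 100 x 70 x 10 mm; pocket 26.6 (x, from -29.3 to -2.7) by 7 mm (y), walls 4 mm, from z 10 to 34 mm, open at the top.
- holder: Fixed tag holder, origin at its underside. A column carries a shelf 60 mm wide, top at z 130 mm, x -25 (front) to +44 mm. Lips along both sides (x -25 to +30, 17 to 30 mm off the middle, top at z 138.5) hold the tag down with 1.5 mm play; a wall at x +40 stops it. It opens only to the front, -x, where the tag slides out. In front of the shelf nothing is under the tag but the base, 12 mm high.
- holder_mouth (a point): Middle of the front edge of the holder's shelf, on its upper face (130 mm above the bench). Axes as holder.
- rivet (a point): Centre of the rivet at the batch tag's front, mid-way through its flat hanger plate, 4 mm thick, on top of the tag: a neck 24 mm wide, then a head 50 mm wide, 16 to 38.5 mm from here. A round 9.5 mm hole lies in the head's middle, 28 mm from the rivet. The plate swivels about the rivet (z up), lightly, and starts up to 24 degrees to either side of the tag's -x: its angle is not measured. Axes as the tag's.
- tag_mid (a point): Centre of the loose steel batch tag, a flat plate 84 (x) x 44 (y) x 4 mm (z), 117 g with its hanger plate; the rivet is at x -35, z +4 mm. At the start it lies level in the holder, x axes alike, its front (-x) end 20 to 30 mm out of it. It slides lightly and rises or dips 1 to 3 mm at the hole when pushed.
- rail: Fixed lab stand: an upright rod (x 0, y +75 mm, 285 mm high, 12 mm thick, on a base 120 x 100 x 12 mm) with a clamp block (+-12 mm) that carries a level bar along its own y: 10 mm thick, axis at z 235 mm, from the rod to its free round end at y -70 mm. Origin on the bench below the middle of the bar; x level, square to the bar.
- rail_mid (a point): Middle of the bar, on its axis, 235 mm above the bench: 70 mm from the free end (-y) and 75 mm from the rod (+y). Axes as rail.
- jar: Loose amber jar with red lid, 72 mm across, 110 mm high; origin at the centre of its underside. Leave it alone.
- flask: Loose white bottle with blue cap, 56 mm across, 120 mm high; origin at the centre of its underside. Leave it alone.
- dropper: Loose small amber bottle, 36 mm across, 85 mm high; origin at the centre of its underside. Leave it alone.
Mind the look-alikes: they are no part of the job. What is shaped like the part that bears hook_grip but yellow is not meant.

How it is judged:
By the outcome, as a careful person would: the job done as asked, in the order asked, and still so for the second after the job is handed in, with the robot touching nothing.
It also fails if it takes over 72 s, if anything falls off the work surface, if the arm or the gripper's body presses on something with over 40 N, if the wrist force passes 120 N, or if a joint passes its speed limit or range.

### The arm

A 6-joint arm with a two-finger parallel gripper is mounted at the origin on the work surface. World frame = base frame: x ahead of the robot, y to its left, z up, the work surface at z = 0. Lengths are in m, angles in rad, forces in N, time in s.
With the tool pointing down it reaches from about 0.3 to 0.775 m from the base axis. Payload 14.6 kg.
Tool frame: the origin (TCP) lies on the centre line of the jaws, within the pads' length; the fingertips stand r.tcp_to_tips ahead of it and the grasp point (between the pads) lies 8 mm behind it (r.tcp_to_tips is the distance from the TCP to the fingertips, in m); z points along the fingers, y is the direction in which the jaws open and shut (so a half turn about z gives the same grasp; the last joint's range is limited). The gripper opens to 85 mm and grips with 20 to 120 N. Pads are 22 mm wide; open, the fingers measure 114 mm over their backs; the gripper's body (76 mm by 85 mm) begins 54 mm behind the grasp point. The pads swing forward as they close: fully open they stand 13 mm farther back than shut.
Start: joints at [1.207, 0.3, 1.521, -0, 1.321, -0.067], TCP at [0.161, 0.526, 0.242] pointing down, gripper open.
Joint ranges: [-3.03, 3.03], [-0.79, 2.21], [0.23, 2.52], [-1.04, 4.18], [0, 3.07], [-2.55, 2.55]. Speed limits (rad/s): [2.22, 2.22, 2.57, 3.14, 3.14, 3.14].

### API

Orientations are given as a unit quaternion [w, x, y, z].
In Python, from bench import r gives the robot as it stands.
- The arm moves only by the tool drive_tool, never from a script. Its argument "commands" is one flat list of numbers, 7 for each row, row after row: the shift along the tool's x, y, z in mm, then the turn, a rotation vector about the tool's x, y, z in degrees, then the finger opening in mm, from 0 to 85.4. In form: [dx, dy, dz, rx, ry, rz, jaw, dx, dy, dz, rx, ry, rz, jaw, ...]. A call has 1 to 12 rows; each row is the pose to reach, as a shift and turn from the pose commanded when the call began, along the tool's axes at that moment; what a row does not reach only later rows make up. A row lasts 1/12 s, in which the tool goes at most 41.7 mm and 7.16 degrees, less where a joint would pass 70% of its speed; a pose out of reach is approached as far as the arm can. A call with a gripper value outside its range is refused whole. The fingers move at their own pace and stop on an object; "newtons" is the grip in N (left out, the last holds). Time passes only in rows, so rows that repeat a pose let the fingers close. It gives the time, the measured TCP pose, the force and the opening at its end, in the units of the state.
- r.get_state(): the state, without advancing time (a new reading comes with each control period).
- r.get_image(name): name is "scene" or "top"; returns a dict with "frame" (480x640x3 uint8, blue, green, red), "fx", "fy", "cx", "cy" (pixels), "T" (4x4, takes a point from camera to world coordinates). Camera axes: x right, y down, z forward; pixel columns grow to the right and rows downward; lengths in m; the calibration is good to about 2 mm. A picture is of the moment at which its call begins. There is no depth.
- r.sign_off(): hands the job in, once; it reports no verdict.
The state is a dict: "t": time; "joints": joint angles; "joint_velocities": joint speeds; "tau": joint torques, N m; "ee_pos": TCP position; "tool_rot": TCP orientation; "ft_force": force on the tool from outside, world axes, zero at the start; "moment": the same for the moment, N m; "gripper_width": opening from 0.0 (shut) to 1.0 (fully open).
Only numpy, scipy, OpenCV 4.12 (cv2) and the standard library are available. Lean on these libraries where they do the work, as an engineer would, in place of code of your own. Each camera call takes 0.05 s, during which the arm holds its last target.

## Working session

There is one attempt and no reset: what is moved stays moved. The work goes in short steps, Python scripts to look and compute and a tool call to move; the robot and the scene stay as the last step left them, time stands still between calls to the robot, and variables do not carry over. Pictures are saved under pics/ and viewed, and the job is handed in when it is done.

Besides the shell and the picture viewer there is one more tool, called after ">>>" as name(argument=value, ...) on one line, values as JSON. drive_tool: Moves the arm, as the interface text tells. Its arguments: {"type":"object","properties":{"commands":{"type":"array","items":{"type":"number"}},"newtons":{"type":"number"}},"required":["commands"]}

```bash
mkdir -p pics; ls
python3 - <<'E'
from bench import r
import cv2,numpy as np
s=r.get_state(); print({k:np.round(v,3) for k,v in s.items()}, r.tcp_to_tips)
for n in("scene","top"):
    d=r.get_image(n); cv2.imwrite(f"pics/{n}0.png",d["frame"]); print(n,d["fx"],d["fy"],d["cx"],d["cy"],np.round(d["T"],4).tolist())
E
```

```text
pics
{'t': np.float64(0.0), 'joints': array([ 1.207,  0.3  ,  1.522, -0.   ,  1.321, -0.067]), 'joint_velocities': array([ 0.   , -0.001,  0.   ,  0.   , -0.001,  0.001]), 'tau': array([ 1.000e-03, -5.435e+01, -3.618e+01, -0.000e+00,  4.000e-03,
        0.000e+00]), 'ee_pos': array([0.161, 0.526, 0.242]), 'tool_rot': array([-0.   ,  0.148,  0.989, -0.001]), 'ft_force': array([0.344, 0.168, 1.092]), 'moment': array([-0.049,  0.02 ,  0.058]), 'gripper_width': np.float64(0.999)} 0.011
scene 611.5960699283225 611.5960699283225 319.38134346811785 237.64793477172682 [[-0.5087, 0.4882, -0.7091, 1.3849], [0.8609, 0.2887, -0.4189, 0.4971], [0.0002, -0.8236, -0.5671, 0.839], [0.0, 0.0, 0.0, 1.0]]
top 577.7733373818909 577.7733373818909 321.3549355408099 241.36247533330692 [[0.0226, -0.9897, 0.1413, 0.3867], [-0.9994, -0.0189, 0.0274, -0.0073], [-0.0245, -0.1419, -0.9896, 1.2919], [0.0, 0.0, 0.0, 1.0]]
```

View pics/scene0.png

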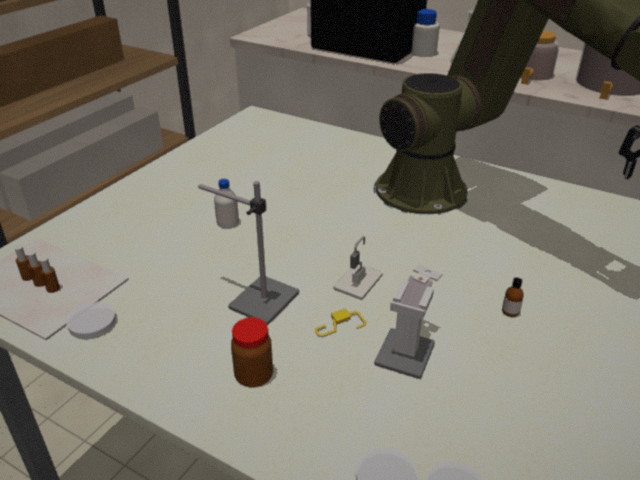

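View pics/top0.png

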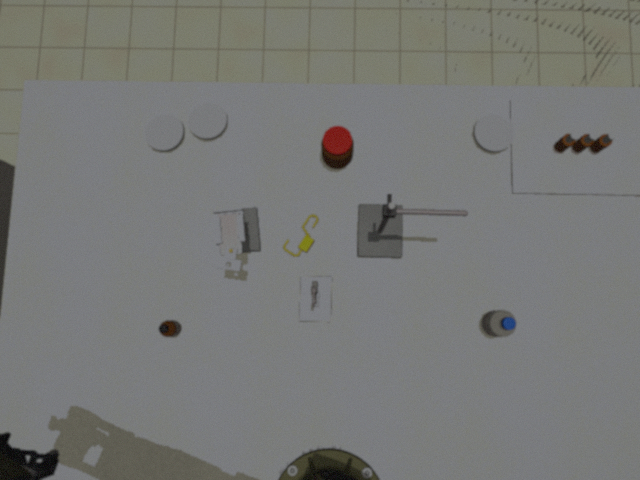

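The scene shows the hook in its stand at about (357,265), the holder with the tag at (410,310), and the lab stand at (260,240). The yellow decoy lies at (340,320). I'll zoom in.

```bash
cat > h.py <<'E'
import numpy as np,cv2
def ray(d,u,v):
    c=np.array([(u-d["cx"])/d["fx"],(v-d["cy"])/d["fy"],1.]); T=d["T"]
    return T[:3,3],T[:3,:3]@c
def onz(d,u,v,z):
    o,w=ray(d,u,v); return o+w*(z-o[2])/w[2]
def proj(d,p):
    T=d["T"]; c=T[:3,:3].T@(np.asarray(p)-T[:3,3]); return np.array([d["fx"]*c[0]/c[2]+d["cx"],d["fy"]*c[1]/c[2]+d["cy"]])
def tri(d1,p1,d2,p2):
    o1,w1=ray(d1,*p1);o2,w2=ray(d2,*p2); w1=w1/np.linalg.norm(w1);w2=w2/np.linalg.norm(w2)
    A=np.array([w1,-w2]).T; s=np.linalg.lstsq(A,o2-o1,rcond=None)[0]
    a=o1+w1*s[0];b=o2+w2*s[1]; return (a+b)/2,np.linalg.norm(a-b)
def crop(d,x,y,w,h,k,fn):
    f=cv2.resize(d["frame"][y:y+h,x:x+w],None,fx=k,fy=k,interpolation=cv2.INTER_CUBIC)
    for i in range(0,w,10):
        cv2.line(f,(i*k,0),(i*k,6 if i%50 else 14),(0,0,255),1)
    for i in range(0,h,10):
        cv2.line(f,(0,i*k),(6 if i%50 else 14,i*k),(0,0,255),1)
    cv2.imwrite(fn,f)
E
python3 - <<'E'
from bench import r
from h import *
import pickle
S=r.get_image("scene");T=r.get_image("top");pickle.dump((S,T),open("i0.pkl","wb"))
crop(S,320,220,130,160,5 if 0 else 4,"pics/s_hh.png")
crop(S,180,170,130,160,4,"pics/s_rail.png")
crop(T,200,190,140,140,5,"pics/t_hh.png")
crop(T,350,190,130,80,6,"pics/t_rail.png")
E
```

```text
(no output)
```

View pics/s_hh.png

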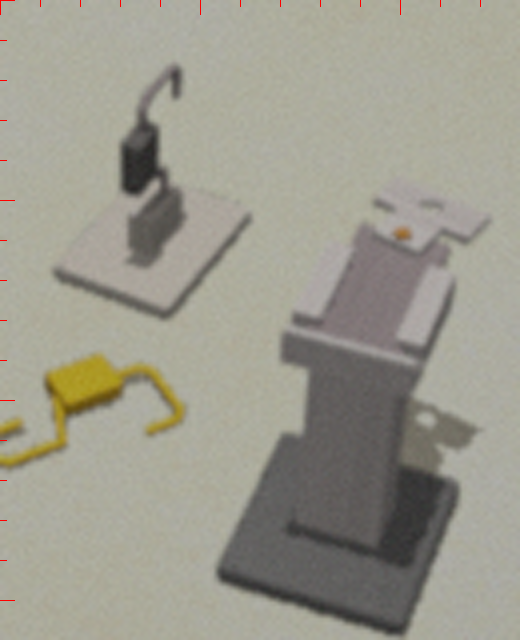

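View pics/t_hh.png

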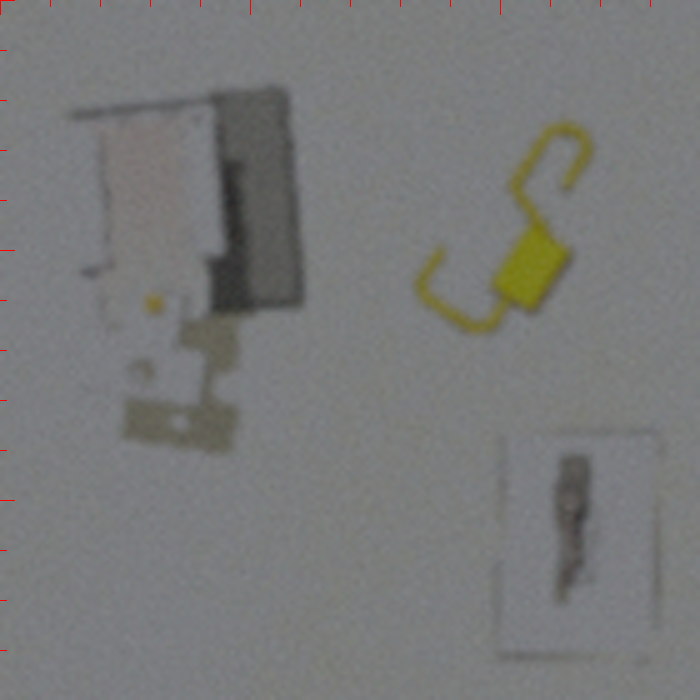

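View pics/s_rail.png

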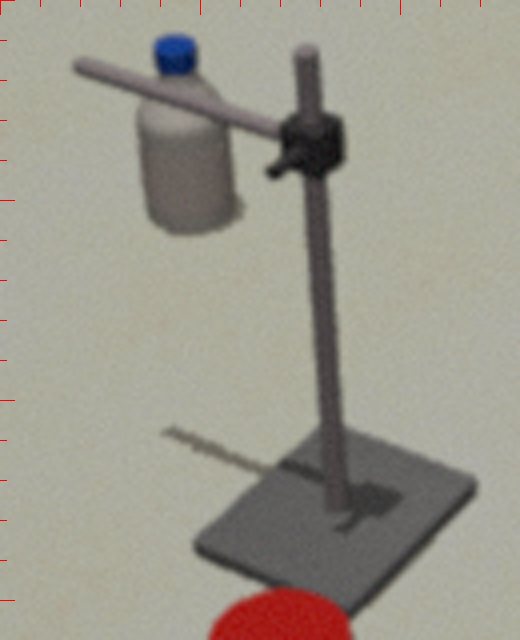

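View pics/t_rail.png

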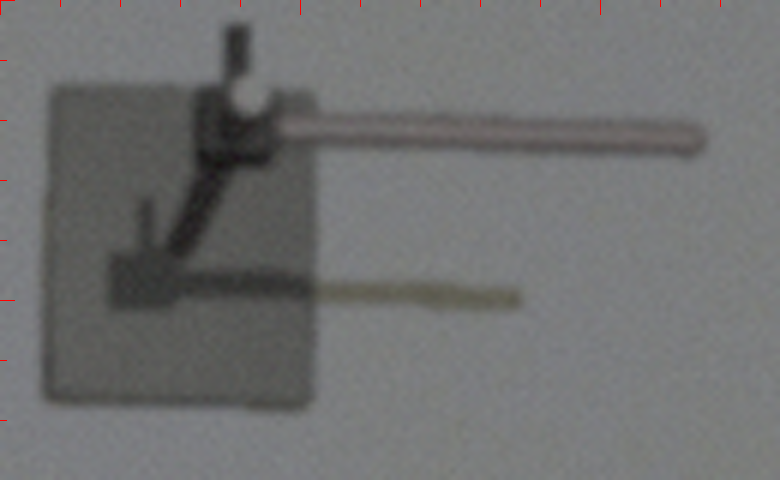

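Run:
```python
from h import *
import pickle
S,T=pickle.load(open("i0.pkl","rb"))
s=lambda x,y:(320+x/4-.375,220+y/4-.375)
t=lambda x,y:(200+x/5-.4,190+y/5-.4)
def P(n,a,b=None):print(n,np.round(np.array(a)*1e3,1),b)
# orange rivet centroid
for n,d,b in(("S",S,(400,260,440,300)),("T",T,(215,240,245,262))):
    x0,y0,x1,y1=b;f=d["frame"][y0:y1,x0:x1].astype(int);m=(f[:,:,2]-f[:,:,0]>45)
    ys,xs=np.nonzero(m);print(n,len(xs),xs.mean()+x0,ys.mean()+y0)
    if n=="S":ps=(xs.mean()+x0,ys.mean()+y0)
    else:pt=(xs.mean()+x0,ys.mean()+y0)
P("rivet tri",*tri(S,ps,T,pt));P(" S z.138",onz(S,*ps,.138));P(" T",onz(T,*pt,.138))
P("hole tri",*tri(S,s(432,203),T,t(141,370)));P("S",onz(S,*s(432,203),.136));P("T",onz(T,*t(141,370),.136))
P("hole shadow centre on bench T",onz(T,*t(180,423),0)); P("S",onz(S,428-.375+320-320,220+421/4,0) if 0 else onz(S,*s(428,421),0))
print("stand base corners z.01")
for a in((505,432),(660,432),(655,658),(498,655)):P("",onz(T,*t(*a),.01))
P("sleeve top T",onz(T,*t(573,485),.093));P("sleeve S/T mid",*tri(S,s(140,160),T,t(573,485)))
P("arm tip",*tri(S,s(177,97),T,t(562,600)))
print("holder")
for a in((70,115),(290,90),(300,303)):P("",onz(T,*t(*a),.012 if a[0]>100 else .13))
# rail
rs=lambda x,y:(180+x/4-.375,170+y/4-.375); rt=lambda x,y:(350+x/6-.4,190+y/6-.4)
P("bar end",*tri(S,rs(78,65),T,rt(704,139)));P("T",onz(T,*rt(704,139),.235));P("bar near clamp T",onz(T,*rt(285,127),.235));P("rodtop",*tri(S,rs(306,50),T,rt(248,96)))
P("rodtop T",onz(T,*rt(248,96),.285));P("barend S",onz(S,*rs(78,65),.235))
for a in((52,87),(315,92),(312,407),(42,402)):P("base",onz(T,*rt(*a),.012))
```

```text
S 9 420.3333333333333 277.8888888888889
T 4 230.5 250.5
rivet tri [529.1 207.3 140.4] 0.00024789105839487984
 S z.138 [526.3 206.3 138. ] None
 T [529.3 207.9 138. ] None
hole tri [502.5 211.  141.6] 0.0009714773671747784
S [495.7 208.3 136. ] None
T [502.8 212.6 136. ] None
hole shadow centre on bench T [492.9 219.7   0. ] None
S [491.8 219.2   0. ] None
stand base corners z.01
 [491.1  72.6  10. ] None
 [492.5   3.7  10. ] None
 [393.    3.9  10. ] None
 [392.7  73.   10. ] None
sleeve top T [462.9  38.6  93. ] None
sleeve S/T mid [464.   39.   76.9] 0.000534306451070404
arm tip [416.9  39.3  88.6] 0.006445080980677281
holder
 [608.1 247.8 130. ] None
 [643.9 174.2  12. ] None
 [546.9 166.   12. ] None
bar end [ 596.  -246.   235.7] 0.00019877294615991862
T [ 596.2 -246.2  235. ] None
bar near clamp T [ 597.7 -117.4  235. ] None
rodtop [ 597.2 -102.   285.8] 0.0019231299312311722
rodtop T [ 596.9 -101.3  285. ] None
barend S [ 595.2 -246.7  235. ] None
base [656.  -53.2  12. ] None
base [ 655.8 -151.8   12. ] None
base [ 536.8 -151.    12. ] None
base [536.7 -51.1  12. ] None
```

Run:
```python
from h import *
import pickle
from bench import r
S,T=pickle.load(open("i0.pkl","rb"))
fr=np.mean([r.get_image("top")["frame"].astype(float) for _ in range(6)],0); fs=np.mean([r.get_image("scene")["frame"].astype(float) for _ in range(6)],0)
np.savez("avg0.npz",t=fr,s=fs)
a=fr[235:290,210:260];g=np.clip((a-80)*2.2,0,255).astype(np.uint8);print(a.min(),a.max())
g=cv2.resize(g,None,fx=12,fy=10,interpolation=cv2.INTER_CUBIC) if 0 else cv2.resize(g,None,fx=10,fy=10,interpolation=cv2.INTER_CUBIC)
cv2.imwrite("pics/t_plate.png",g)
a=fs[255:295,400:450];g=np.clip((a-60)*1.6,0,255).astype(np.uint8)
cv2.imwrite("pics/s_plate.png",cv2.resize(g,None,fx=12,fy=12,interpolation=cv2.INTER_CUBIC))
a=fr[270:320,300:340];g=np.clip((a-20)*1.6,0,255).astype(np.uint8)
cv2.imwrite("pics/t_hook.png",cv2.resize(g,None,fx=12,fy=12,interpolation=cv2.INTER_CUBIC))
rt=lambda x,y:(350+x/6-.4,190+y/6-.4)
p=onz(T,*rt(520,298),0);print(p*1e3,"dir/h",(p[:2]-[.596,-.2462])/.235*1e3)
```

```text
46.333333333333336 130.33333333333334
[ 580.91130397 -229.96561685    0.        ] dir/h [-64.20721715  69.08248148]
```

View pics/t_plate.png

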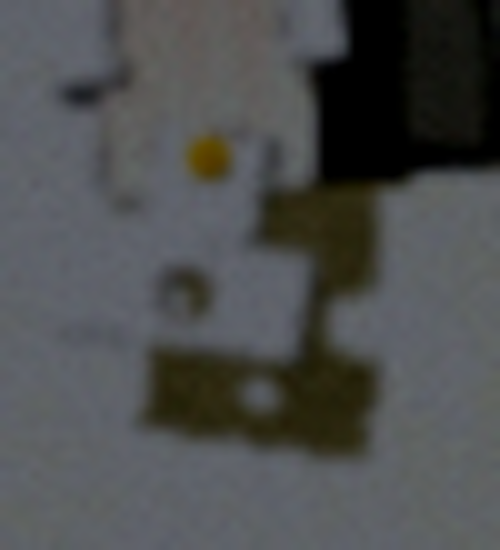

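View pics/s_plate.png

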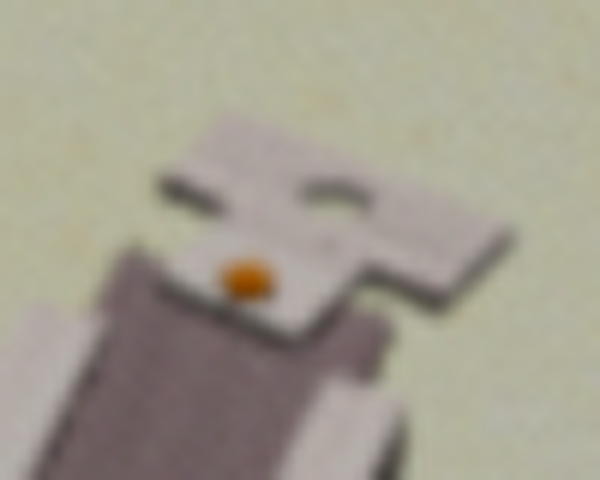

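View pics/t_hook.png

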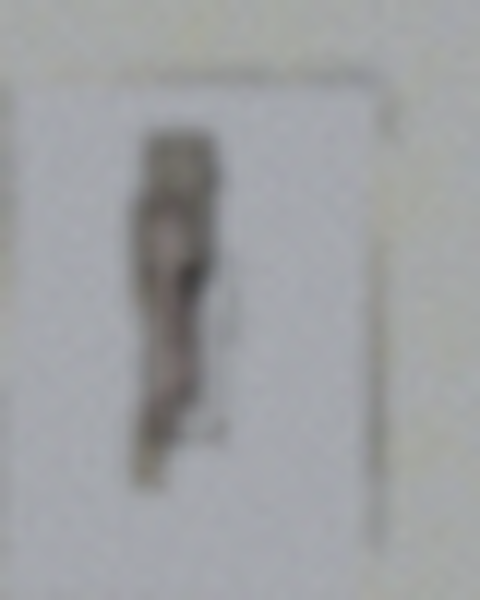

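```bash
cat >> h.py <<'E'
from scipy.spatial.transform import Rotation as Ro
def q2R(q): return Ro.from_quat([q[1],q[2],q[3],q[0]])
def down(yawdeg): # tool x = -(hook x), hook x at yaw; z down
    y=np.radians(yawdeg); X=np.array([-np.cos(y),-np.sin(y),0]);Z=np.array([0,0,-1.]);return Ro.from_matrix(np.array([X,np.cross(Z,X),Z]).T)
def delta(s,p,yaw):
    R=q2R(s["tool_rot"]); d=R.inv().apply(np.asarray(p)-s["ee_pos"]); rv=(R.inv()*down(yaw)).as_rotvec(degrees=True)
    return np.round(d*1e3,1),np.round(rv,1)
E
python3 - <<'E'
from h import *
from bench import r
import pickle
S,T=pickle.load(open("i0.pkl","rb"))
t=lambda x,y:(300+x/12-.46,270+y/12-.46)
for a,z in(((175,130),.093),((215,150),.093),((135,150),.093),((165,210),.1145),((182,390),.1145),((150,490),.0),((150,490),.09)):print(a,z,np.round(onz(T,*t(*a),z)*1e3,1))
p=lambda x,y:(210+x/10-.45,235+y/10-.45)
print("rivet",onz(T,*p(208,157),.14),"hole",onz(T,*p(184,293),.138),"shadow",onz(T,*p(262,395),0))
print("hole S",onz(S,427.46,270.87,.138), "rivS",onz(S,400+248/12-.46,255+280/12-.46,.14))
s=r.get_state();print(s["t"],delta(s,[.463,.0387,.15],1))
E
```

```text
(175, 130) 0.093 [475.8  39.1  93. ]
(215, 150) 0.093 [472.5  32.1  93. ]
(135, 150) 0.093 [472.2  45.9  93. ]
(165, 210) 0.1145 [460.6  39.6 114.5]
(182, 390) 0.1145 [430.2  36.  114.5]
(150, 490) 0.0 [415.9  45.7   0. ]
(150, 490) 0.09 [413.9  42.   90. ]
rivet [0.52959573 0.20785841 0.14      ] hole [0.50214547 0.21184311 0.138     ] shadow [0.49326739 0.21938298 0.        ]
hole S [0.49977535 0.20945713 0.138     ] rivS [0.52877983 0.20686589 0.14      ]
0.8 (array([-431.4, -377.5,   92.3]), array([ -0.,  -0., -18.]))
```

>>> drive_tool(commands=[-431,-377,0,0,0,-20,50,-431,-377,0,0,0,-20,50,-431,-377,0,0,0,-20,50,-431,-377,0,0,0,-20,50,-431,-377,0,0,0,-20,50,-431,-377,0,0,0,-20,50,-431,-377,0,0,0,-20,50,-431,-377,0,0,0,-20,50,-431,-377,0,0,0,-20,50,-431,-377,0,0,0,-20,50,-431,-377,0,0,0,-20,50,-431,-377,0,0,0,-20,50], newtons=60)

```text
t: 1.8
ee_pos: [0.4231, 0.1023, 0.2426]
tool_rot: [0.0, -0.026, 1.0, 0.0]
ft_force: [1.7, 1.0, 0.5]
gripper_width: 0.585
```

Run:
```python
from h import *
from bench import r
s=r.get_state();print(s["t"],s["ee_pos"],s["gripper_width"],delta(s,[.4635,.0389,.15],3))
```

```text
1.8 [0.42313501 0.10226387 0.24264454] 0.5848572515653626 (array([-36.9, -65.4,  92.7]), array([ 0.,  0., -0.]))
```

>>> drive_tool(commands=[-37,-65,0,0,0,0,40,-37,-65,0,0,0,0,40,-37,-65,0,0,0,0,40,-37,-65,40,0,0,0,40,-37,-65,80,0,0,0,40,-37,-65,90,0,0,0,40,-37,-65,90,0,0,0,40])

```text
t: 2.38
ee_pos: [0.4616, 0.0415, 0.1504]
tool_rot: [-0.003, -0.026, 1.0, 0.0]
ft_force: [-1.4, -0.4, 0.7]
gripper_width: 0.465
```

Run:
```python
from h import *
from bench import r
s=r.get_state();print(s["t"],s["ee_pos"],s["gripper_width"],delta(s,[.4635,.0389,.068],3))
S=r.get_image("scene");crop(S,300,180,130,130,5,"pics/s1.png")
```

```text
2.3833 [0.46162284 0.04149685 0.15040618] 0.4654195671611534 (array([-2.2, -2.7, 82.4]), array([ 0. , -0.3,  0. ]))
```

View pics/s1.png

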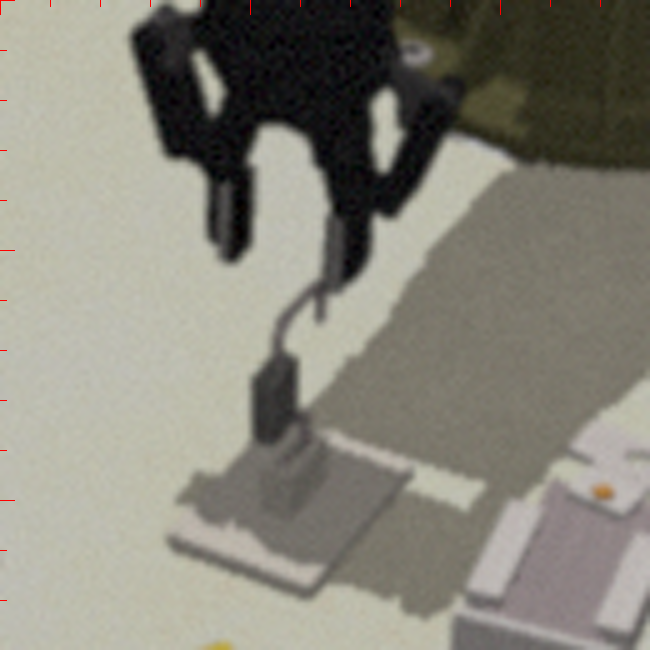

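>>> drive_tool(commands=[0,0,40,0,0,0,40,0,0,60,0,0,0,40,0,0,60,0,0,0,40,0,0,60,0,0,0,40])

```text
t: 2.77
ee_pos: [0.4638, 0.0415, 0.0941]
tool_rot: [0.001, -0.026, 1.0, -0.0]
ft_force: [0.3, -0.3, 0.1]
gripper_width: 0.47
```

Run:
```python
from h import *
from bench import r
s=r.get_state();print(s["t"],s["ee_pos"],s["gripper_width"],delta(s,[.4635,.0389,.068],3))
S=r.get_image("scene");crop(S,310,210,100,100,6,"pics/s2.png")
```

```text
2.7667 [0.46375416 0.04151824 0.094134  ] 0.47025183549813865 (array([ 0.4, -2.6, 26.1]), array([-0. ,  0.1,  0. ]))
```

View pics/s2.png

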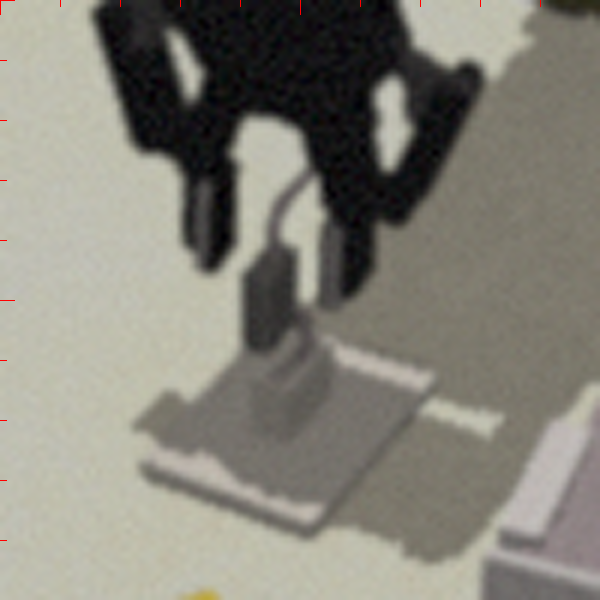

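>>> drive_tool(commands=[0.4,-2.2,10,0,0,0,40,0.4,-2.2,26,0,0,0,30,0.4,-2.2,26,0,0,0,20,0.4,-2.2,26,0,0,0,5,0.4,-2.2,26,0,0,0,5,0.4,-2.2,26,0,0,0,5,0.4,-2.2,26,0,0,0,5,0.4,-2.2,26,0,0,0,5,0.4,-2.2,26,0,0,0,5,0.4,-2.2,26,0,0,0,5], newtons=60)

```text
t: 3.65
ee_pos: [0.4627, 0.0393, 0.0667]
tool_rot: [0.0, -0.026, 1.0, 0.0]
ft_force: [-3.4, 4.6, 3.9]
gripper_width: 0.134
```

Run:
```python
from h import *
from bench import r
s=r.get_state();print(s["t"],s["ee_pos"],s["gripper_width"],s["ft_force"],s["moment"])
S=r.get_image("scene");crop(S,310,210,100,100,6,"pics/s3.png")
```

```text
3.65 [0.46271156 0.03926071 0.06669042] 0.13365697870216614 [-3.43344345  4.55309173  3.88958068] [ 0.81604363  0.63624666 -0.10761447]
```

View pics/s3.png

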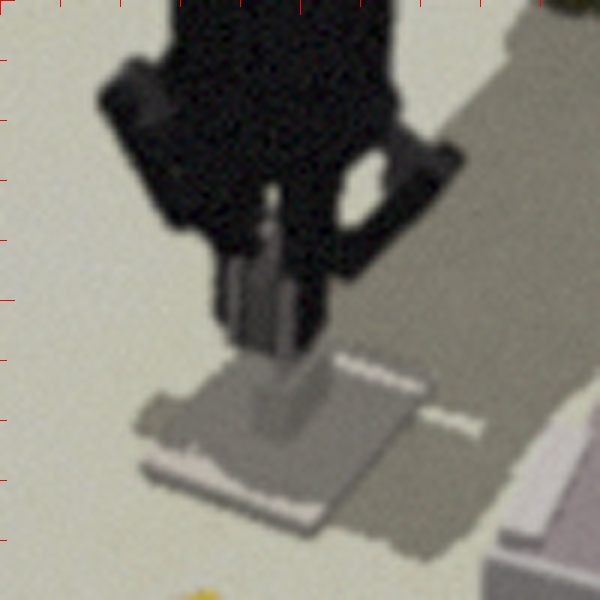

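>>> drive_tool(commands=[0,0,-8,0,0,0,5,0,0,-20,0,0,0,5,0,0,-50,0,0,0,5,0,0,-90,0,0,0,5,0,0,-130,0,0,0,5,0,0,-130,0,0,0,5,0,0,-130,0,0,0,5])

```text
t: 4.28
ee_pos: [0.4635, 0.0388, 0.1988]
tool_rot: [0.003, -0.026, 1.0, -0.0]
ft_force: [0.9, 0.3, -1.5]
gripper_width: 0.132
```

Run:
```python
from h import *
from bench import r
s=r.get_state();print(s["t"],s["ee_pos"],s["tool_rot"],s["gripper_width"],s["ft_force"],s["moment"])
S=r.get_image("scene");crop(S,310,150,100,110,6,"pics/s4.png")
T=r.get_image("top");crop(T,270,240,100,100,6,"pics/t4.png")
import pickle;pickle.dump((S,T,r.get_state()),open("i4.pkl","wb"))
```

```text
4.2833 [0.46352875 0.03884989 0.19876167] [ 2.74112174e-03 -2.61370795e-02  9.99654551e-01 -3.43552550e-04] 0.13231767381793108 [ 0.93649594  0.32178865 -1.4844619 ] [ 0.03344174  0.02262874 -0.00966509]
```

View pics/s4.png

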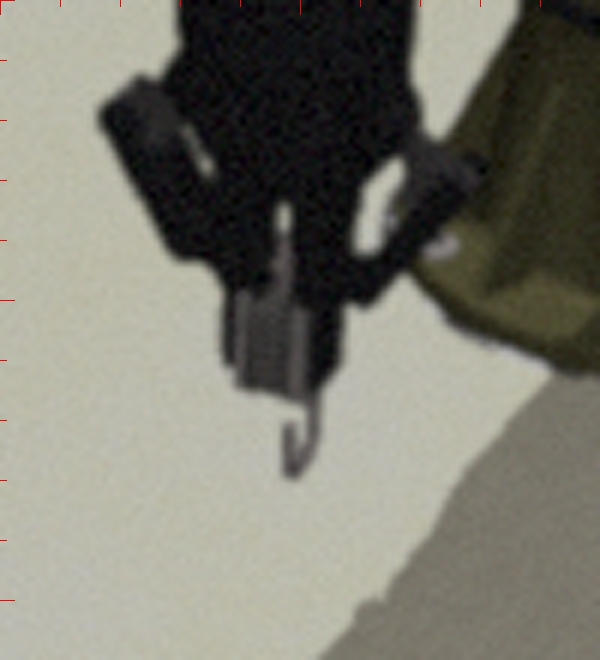

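View pics/t4.png

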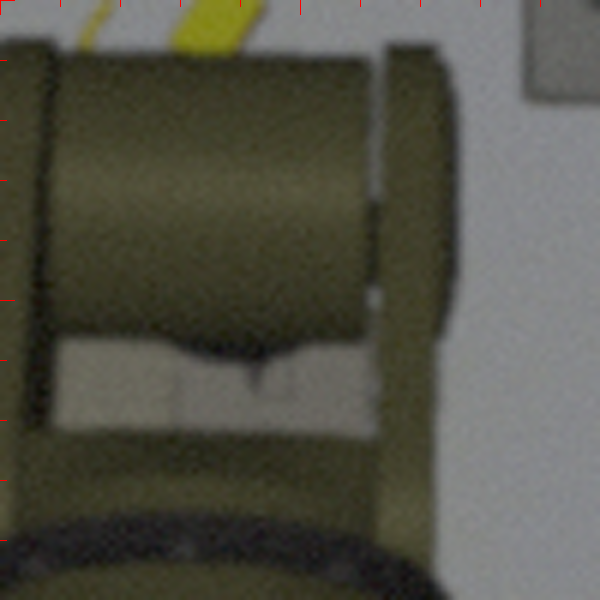

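Run:
```python
from h import *
import pickle
S,T,s=pickle.load(open("i4.pkl","rb"))
R=Ro.from_euler('z',3,degrees=True); tcp=s["ee_pos"];print(tcp)
g=tcp+R.apply([-.0009,0,.0093])
for n,o,px in(("tip",(-6,0,-39.5),(289,422)),("bottom",(-11,0,-66.5),(293,478)),("back",(-26,0,-45),(314,425)),("armtop",(-5,0,38.5),(284,205)),("slv lowfront",(14,0,-17),(270,388))):
    p=g+R.apply(np.array(o)/1e3);q=proj(S,p);c=((q[0]-310+.42)*6,(q[1]-150+.42)*6)
    print(n,np.round(p*1e3,1),np.round(c,0),px, np.round((onz(S,310+px[0]/6-.42,150+px[1]/6-.42,p[2])-p)*1e3,1))
```

```text
[0.46227663 0.03893231 0.19582048]
tip [455.4  38.6 165.6] [291. 435.] (289, 422) [-6.6 -4.1  0. ]
bottom [450.4  38.3 138.6] [294. 494.] (293, 478) [-8.5 -4.8 -0. ]
back [435.4  37.5 160.1] [315. 420.] (314, 425) [3.  1.3 0. ]
armtop [456.4  38.6 243.6] [298. 234.] (284, 205) [-14.6 -12.8  -0. ]
slv lowfront [475.4  39.6 188.1] [268. 407.] (270, 388) [-10.5  -4.7   0. ]
```

Run:
```python
from h import *
from bench import r
import pickle
s0=r.get_state();S=r.get_image("scene");s=r.get_state();print(s0["ee_pos"],s["ee_pos"])
crop(S,310,150,100,110,6,"pics/s5.png");pickle.dump((S,s0),open("i5.pkl","wb"))
```

```text
[0.46227663 0.03893231 0.19582048] [0.46209194 0.03897413 0.19530348]
```

View pics/s5.png

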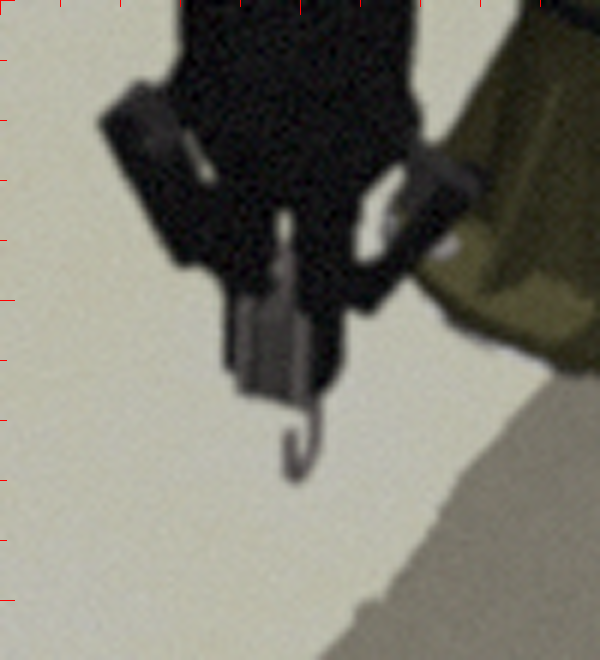

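Run:
```python
from h import *
from bench import r
s=r.get_state();print(s["t"],s["ee_pos"],delta(s,[.4686,.2083,.160],4.8))
```

```text
4.4333 [0.46209194 0.03897413 0.19530348] (array([-15.4, 168.8,  35.2]), array([-0. , -0.1, -1.8]))
```

>>> drive_tool(commands=[-3,35,0,0,0,-0.5,5,-6,70,0,0,0,-0.9,5,-10,105,0,0,0,-1.2,5,-13,140,0,0,0,-1.5,5,-15.4,168.8,0,0,0,-1.8,5,-15.4,168.8,15,0,0,-1.8,5,-15.4,168.8,35,0,0,-1.8,5,-15.4,168.8,35,0,0,-1.8,5,-15.4,168.8,35,0,0,-1.8,5,-15.4,168.8,35,0,0,-1.8,5,-15.4,168.8,35,0,0,-1.8,5])

```text
t: 5.35
ee_pos: [0.4695, 0.2083, 0.1621]
tool_rot: [0.001, -0.042, 0.999, 0.0]
ft_force: [-1.0, 0.4, -0.3]
gripper_width: 0.129
```

Run:
```python
from h import *
from bench import r
import pickle
s=r.get_state();S=r.get_image("scene");T=r.get_image("top");print(s["t"],s["ee_pos"],r.get_state()["ee_pos"],s["ft_force"],delta(s,[.4686,.2083,.160],4.8),delta(s,[.5085,.2116,.160],4.8))
crop(S,370,190,110,110,6,"pics/s6.png");crop(T,190,190,110,100,6,"pics/t6.png");pickle.dump((S,T,s),open("i6.pkl","wb"))
```

```text
5.35 [0.46952818 0.20833567 0.16213417] [0.46945841 0.2083482  0.16206561] [-1.01427513  0.3788445  -0.31220841] (array([0.9, 0. , 2.1]), array([ 0. ,  0.1, -0. ])) (array([-39.1,   0. ,   2.2]), array([ 0. ,  0.1, -0. ]))
```

View pics/s6.png

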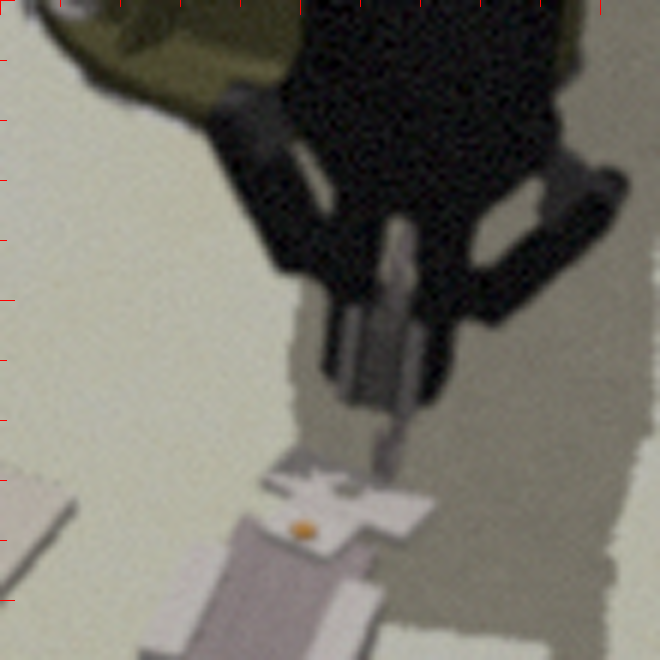

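View pics/t6.png

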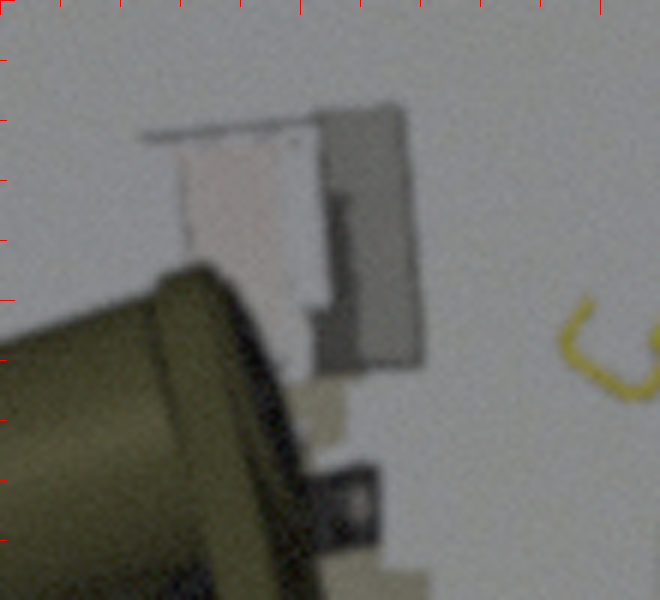

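>>> drive_tool(commands=[0,0,2.5,0,0,0,5,0,0,2.5,0,0,0,5,-12,0,2.5,0,0,0,5,-24,0,2.5,0,0,0,5,-34,0,2.5,0,0,0,5,-39,0,2.5,0,0,0,5,-39,0,2.5,0,0,0,5,-39,0,2.5,0,0,0,5,-39,0,2.5,0,0,0,5])

```text
t: 6.2
ee_pos: [0.5075, 0.2117, 0.1587]
tool_rot: [-0.0, -0.042, 0.999, -0.0]
ft_force: [-0.2, 0.2, -0.5]
gripper_width: 0.135
```

```bash
cat > look.py <<'E'
from h import *
from bench import r
import sys,pickle
n,x,y,w,h,k=sys.argv[1],*map(int,sys.argv[2:7])
s=r.get_state();S=r.get_image("scene")
print(round(float(s["t"]),2),np.round(s["ee_pos"]*1e3,1),np.round(s["ft_force"],1),np.round(s["moment"],2),round(float(s["gripper_width"]),3))
crop(S,x,y,w,h,k,f"pics/{n}.png");pickle.dump((S,s),open(f"{n}.pkl","wb"))
E
python3 look.py s7 380 200 90 90 7
```

```text
6.2 [507.5 211.7 158.7] [-0.2  0.2 -0.5] [-0.04 -0.05  0.04] 0.135
```

View pics/s7.png

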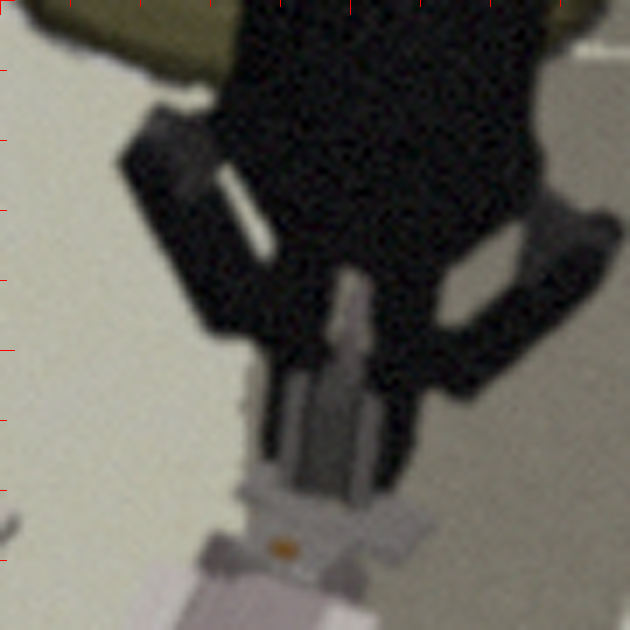

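>>> drive_tool(commands=[-1,0,-1,0,0,0,5,-1,0,-2,0,0,0,5,-1,0,-3,0,0,0,5,-1,0,-4,0,0,0,5,-1,0,-5,0,0,0,5,-1,0,-6,0,0,0,5,-1,0,-6.5,0,0,0,5,-1,0,-6.5,0,0,0,5])

```text
t: 6.92
ee_pos: [0.509, 0.2119, 0.1654]
tool_rot: [0.0, -0.042, 0.999, 0.0]
ft_force: [-0.6, -0.3, -0.6]
gripper_width: 0.131
```

```bash
python3 look.py s8 380 200 90 90 7
```

```text
6.92 [509.  211.9 165.4] [-0.6 -0.3 -0.6] [ 0.03  0.02 -0.02] 0.131
```

>>> drive_tool(commands=[0,0,-0.7,0,0,0,5,0,0,-1.4,0,0,0,5,0,0,-2,0,0,0,5,0,0,-2,0,0,0,5])

```text
t: 7.3
ee_pos: [0.509, 0.2119, 0.1674]
tool_rot: [0.0, -0.042, 0.999, 0.0]
ft_force: [0.9, 0.3, -0.8]
gripper_width: 0.132
```

```bash
python3 look.py s9 380 200 90 90 7
```

```text
7.3 [509.  211.9 167.4] [ 0.9  0.3 -0.8] [ 0.05 -0.01  0.01] 0.132
```

View pics/s9.png

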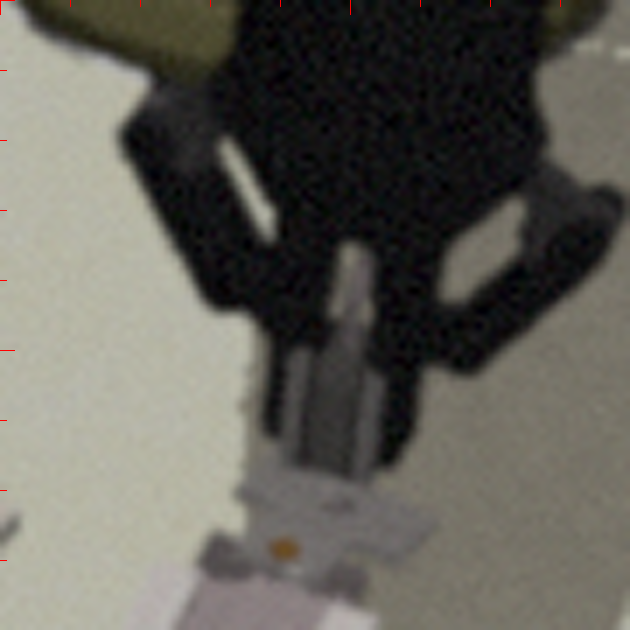

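>>> drive_tool(commands=[0,0,-0.7,0,0,0,5,0,0,-1.4,0,0,0,5,0,0,-2,0,0,0,5,0,0,-2.5,0,0,0,5,0,0,-2.5,0,0,0,5])

```text
t: 7.77
ee_pos: [0.509, 0.2119, 0.1699]
tool_rot: [0.0, -0.042, 0.999, 0.0]
ft_force: [-0.5, 0.1, -1.2]
gripper_width: 0.132
```

```bash
python3 look.py s10 400 230 60 60 10
```

```text
7.77 [509.  211.9 169.9] [-0.5  0.1 -1.2] [ 0.01 -0.07 -0.03] 0.132
```

View pics/s10.png

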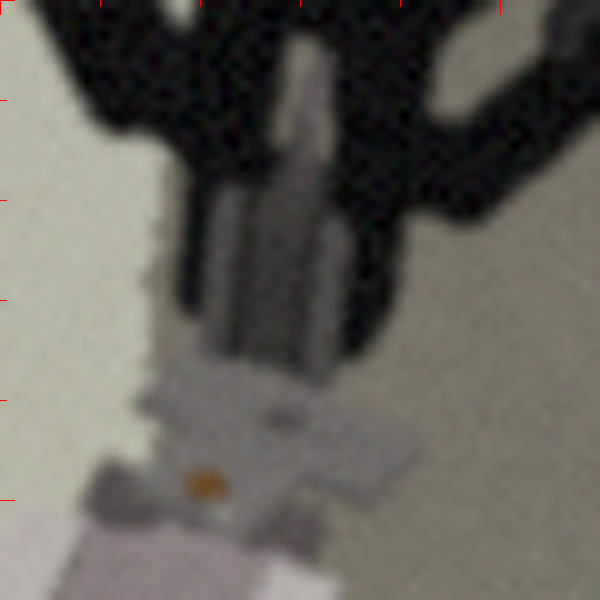

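>>> drive_tool(commands=[0,0,-0.7,0,0,0,5,0,0,-1.4,0,0,0,5,0,0,-2,0,0,0,5,0,0,-2.5,0,0,0,5,0,0,-2.5,0,0,0,5])

```text
t: 8.23
ee_pos: [0.509, 0.2119, 0.1724]
tool_rot: [0.0, -0.042, 0.999, -0.0]
ft_force: [-0.0, -0.1, -0.1]
gripper_width: 0.135
```

```bash
python3 look.py s11 400 230 60 60 10
```

```text
8.23 [509.  211.9 172.4] [-0.  -0.1 -0.1] [-0.02 -0.01 -0.01] 0.135
```

View pics/s11.png

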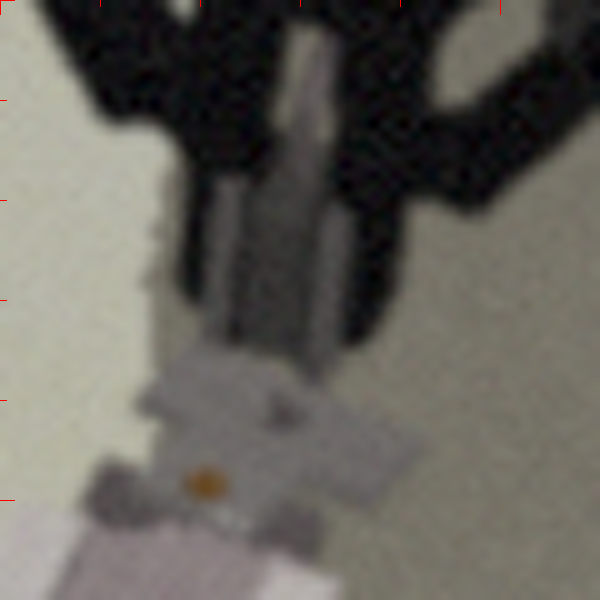

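>>> drive_tool(commands=[0,0,-1,0,0,0,5,0,0,-2,0,0,0,5,0,0,-3,0,0,0,5,0,0,-4,0,0,0,5,0,0,-5,0,0,0,5,0,0,-5,0,0,0,5])

```text
t: 8.78
ee_pos: [0.5091, 0.2119, 0.1776]
tool_rot: [0.0, -0.042, 0.999, 0.0]
ft_force: [0.2, -0.5, -0.9]
gripper_width: 0.134
```

```bash
python3 look.py s12 400 230 60 60 10
```

```text
8.78 [509.1 211.9 177.6] [ 0.2 -0.5 -0.9] [-0.01 -0.01  0.01] 0.134
```

View pics/s12.png

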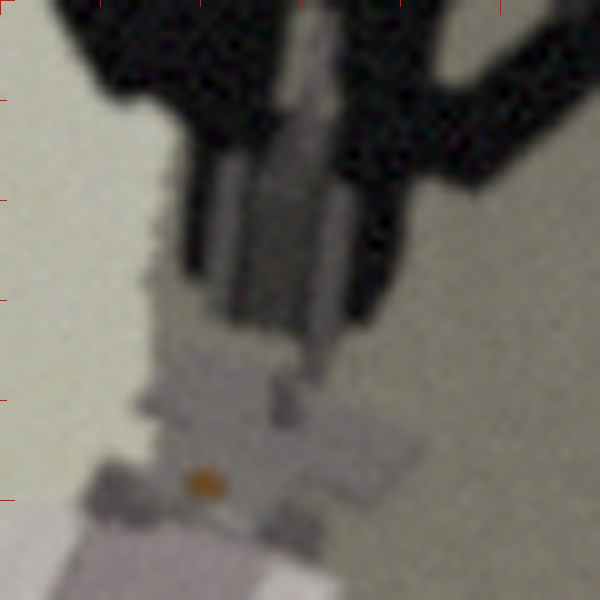

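>>> drive_tool(commands=[0,0,-2,0,0,0,5,0,0,-4,0,0,0,5,0,0,-6,0,0,0,5,2,0,-6,0,0,0,5,4,0,-6,0,0,0,5,7,0,-6,0,0,0,5,10,0,-6,0,0,0,5,14,0,-6,0,0,0,5,18,0,-6,0,0,0,5,22,0,-6,0,0,0,5,26,0,-6,0,0,0,5,30,0,-6,0,0,0,5])

```text
t: 9.83
ee_pos: [0.4786, 0.2093, 0.1833]
tool_rot: [0.0, -0.042, 0.999, 0.0]
ft_force: [0.7, -0.4, -1.6]
gripper_width: 0.132
```

```bash
python3 look.py s13 390 220 70 70 9
```

```text
9.83 [478.6 209.3 183.3] [ 0.7 -0.4 -1.6] [-0.   -0.07  0.05] 0.132
```

View pics/s13.png

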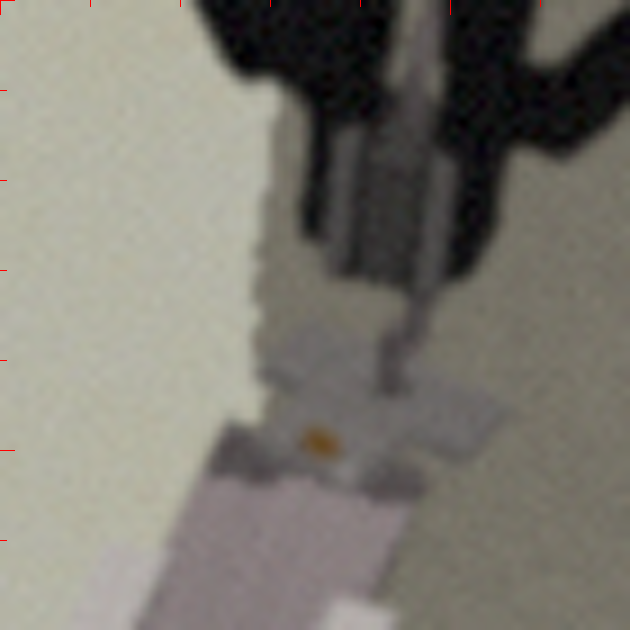

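>>> drive_tool(commands=[2,0,-0.5,0,0,0,5,4.5,0,-1,0,0,0,5,7,0,-1.5,0,0,0,5,9.5,0,-1.5,0,0,0,5,12,0,-1.5,0,0,0,5,14,0,-1.5,0,0,0,5,16,0,-1.5,0,0,0,5,18,0,-1.5,0,0,0,5,20,0,-1.5,0,0,0,5,22,0,-1.5,0,0,0,5,23,0,-1.5,0,0,0,5,24,0,-1.5,0,0,0,5])

```text
t: 10.88
ee_pos: [0.455, 0.2073, 0.1848]
tool_rot: [0.0, -0.042, 0.999, 0.0]
ft_force: [-0.9, -0.2, -2.9]
gripper_width: 0.135
```

```bash
python3 look.py s14 380 210 80 80 8
```

```text
10.88 [455.  207.3 184.8] [-0.9 -0.2 -2.9] [ 0.04 -0.12 -0.04] 0.135
```

View pics/s14.png

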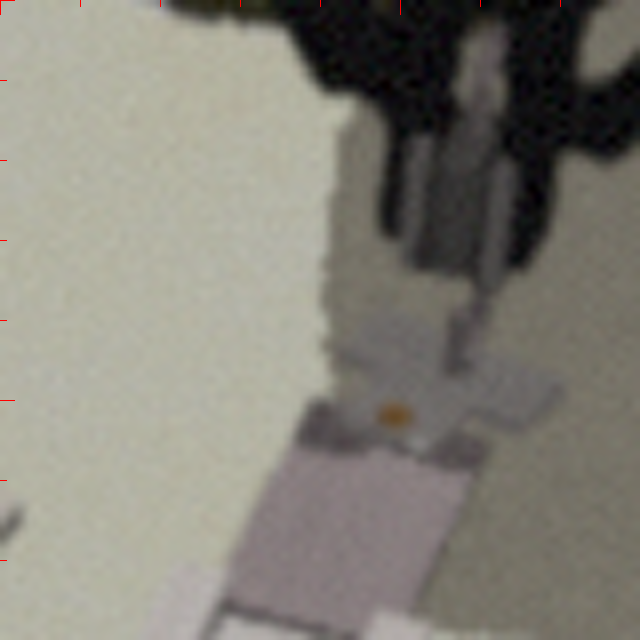

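>>> drive_tool(commands=[1,0,0,0,0,0,5,2,0,0,0,0,0,5,3,0,0,0,0,0,5,4,0,0,0,0,0,5,5,0,0,0,0,0,5,6,0,0,0,0,0,5,7,0,0,0,0,0,5,8,0,0,0,0,0,5])

```text
t: 11.6
ee_pos: [0.4468, 0.2066, 0.1846]
tool_rot: [-0.0, -0.042, 0.999, -0.0]
ft_force: [-0.5, -0.1, -1.9]
gripper_width: 0.129
```

```bash
python3 look.py s15 380 210 80 80 8
```

```text
11.6 [446.8 206.6 184.6] [-0.5 -0.1 -1.9] [-0.01  0.11 -0.03] 0.129
```

View pics/s15.png

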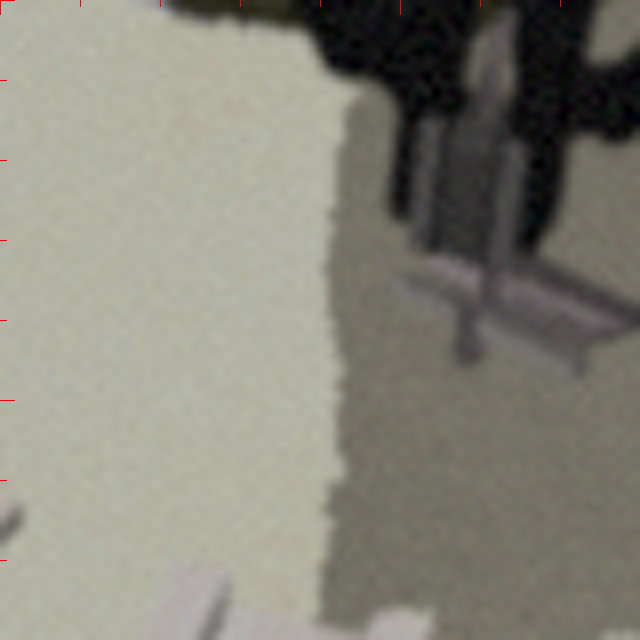

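>>> drive_tool(commands=[0,0,0,0,0,0,5,0,0,0,0,0,0,5,0,0,0,0,0,0,5,0,0,0,0,0,0,5,0,0,0,0,0,0,5,0,0,0,0,0,0,5,0,0,0,0,0,0,5,0,0,0,0,0,0,5,0,0,0,0,0,0,5,0,0,0,0,0,0,5,0,0,0,0,0,0,5,0,0,0,0,0,0,5])

```text
t: 12.65
ee_pos: [0.4473, 0.2067, 0.1848]
tool_rot: [0.0, -0.042, 0.999, 0.0]
ft_force: [0.3, 0.2, -2.1]
gripper_width: 0.131
```

```bash
python3 look.py s16 380 190 100 100 7
```

```text
12.65 [447.3 206.7 184.8] [ 0.3  0.2 -2.1] [ 0.03 -0.06 -0.04] 0.131
```

View pics/s16.png

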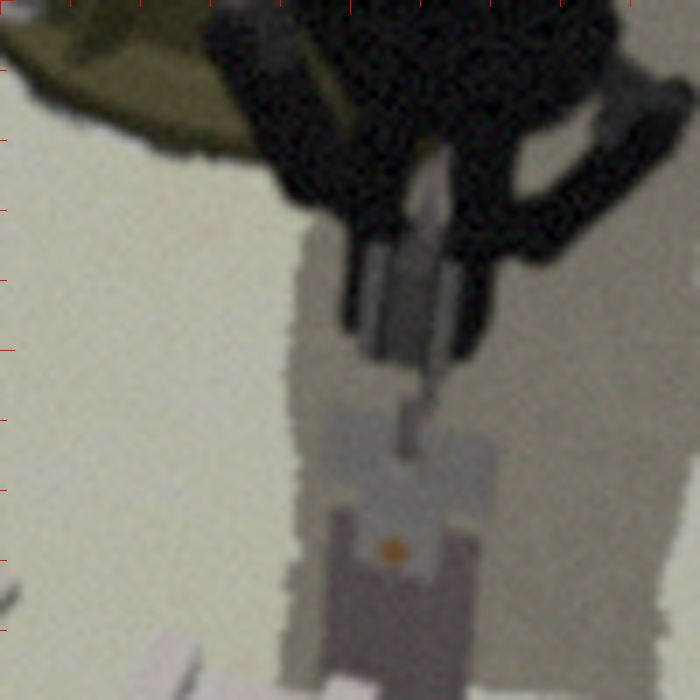

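Run:
```python
from h import *
from bench import r
import pickle
S,T=pickle.load(open("i0.pkl","rb"));print("flask",onz(T,500,323,.0),"jar",onz(T,338,150,0))
s=r.get_state();print(s["joints"])
for w in([.447,.207,.3],[.43,-.15,.3],[.5,-.32,.3],[.6215,-.32,.3]):print(delta(s,w,-.5))
```

```text
flask [ 0.39746908 -0.36837683  0.        ] jar [ 0.78511801 -0.00517057  0.        ]
[ 3.58569407e-01  2.30662914e-01  1.74932245e+00  2.15633626e-05
  1.16158897e+00 -1.29591198e+00]
(array([   0.2,    0.3, -115.2]), array([0. , 0. , 5.3]))
(array([  46.9, -354. , -115.2]), array([0. , 0. , 5.3]))
(array([  -8.6, -529.2, -115.2]), array([0. , 0. , 5.3]))
(array([-129.7, -539.4, -115.2]), array([0. , 0. , 5.3]))
```

>>> drive_tool(commands=[0,0,-5,0,0,0,5,0,0,-15,0,0,0,5,0,0,-30,0,0,0,5,1,-5,-50,0,0,0.5,5,2,-15,-70,0,0,1,5,4,-30,-90,0,0,1.5,5,6,-50,-105,0,0,2,5,9,-72,-115,0,0,2.5,5,12,-96,-115,0,0,3,5,16,-120,-115,0,0,3.5,5,20,-145,-115,0,0,4,5,23,-170,-115,0,0,4.5,5])

```text
t: 13.7
ee_pos: [0.4382, 0.0343, 0.301]
tool_rot: [0.001, -0.003, 1.0, 0.0]
ft_force: [1.2, 0.8, -1.0]
gripper_width: 0.132
```

>>> drive_tool(commands=[3,-25,0,0,0,0.4,5,6,-50,0,0,0,0.8,5,9,-75,0,0,0,0.8,5,12,-100,0,0,0,0.8,5,15,-125,0,0,0,0.8,5,18,-150,0,0,0,0.8,5,18,-175,0,0,0,0.8,5,16,-200,0,0,0,0.8,5,10,-225,0,0,0,0.8,5,3,-250,0,0,0,0.8,5,-4,-275,0,0,0,0.8,5,-12,-300,0,0,0,0.8,5])

```text
t: 14.7
ee_pos: [0.4521, -0.2659, 0.3009]
tool_rot: [0.001, 0.005, 1.0, -0.0]
ft_force: [1.7, -0.3, -1.2]
gripper_width: 0.132
```

```bash
python3 look.py s17 140 60 160 130 5
python3 - <<'E'
from h import *
from bench import r
s=r.get_state();print(delta(s,[.6215,-.32,.3],-.5))
E
```

```text
14.7 [ 452.1 -265.9  300.9] [ 1.7 -0.3 -1.2] [ 0.07 -0.12  0.02] 0.132
(array([-169.2,  -49. ,    0.5]), array([-0.1,  0. , -0.1]))
```

View pics/s17.png

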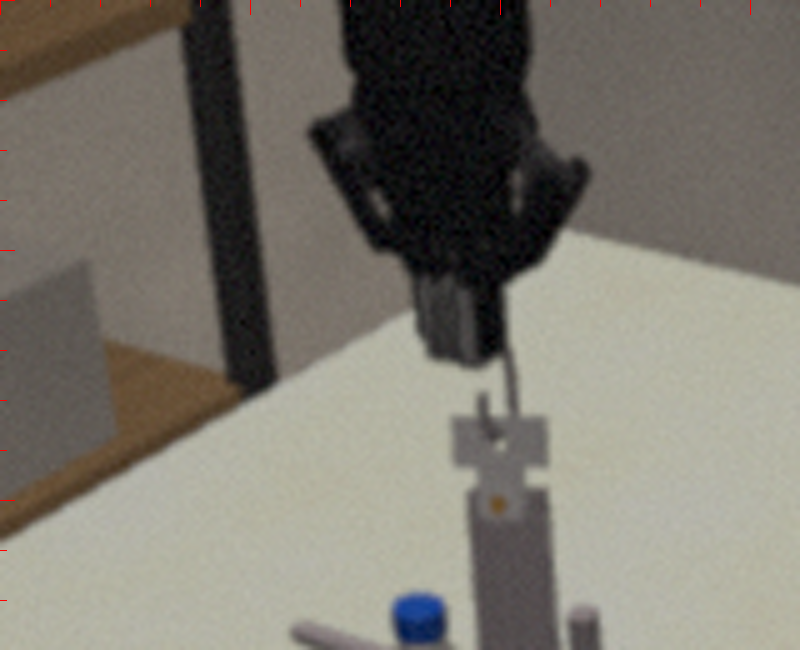

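>>> drive_tool(commands=[-10,-12,0,0,0,0,5,-28,-25,0,0,0,0,5,-48,-38,0,0,0,0,5,-70,-49,0,0,0,0,5,-92,-49,0,0,0,0,5,-114,-49,0,0,0,0,5,-133,-49,0,0,0,0,5,-148,-49,0,0,0,0,5,-158,-49,0,0,0,0,5,-164,-49,0,0,0,0,5,-168,-49,0,0,0,0,5,-169,-49,0,0,0,0,5])

```text
t: 15.75
ee_pos: [0.6208, -0.315, 0.3001]
tool_rot: [0.0, 0.004, 1.0, -0.0]
ft_force: [0.6, -0.8, -2.1]
gripper_width: 0.134
```

>>> drive_tool(commands=[0,0,3,0,0,0,5,0,0,9,0,0,0,5,0,0,18,0,0,0,5,0,0,28,0,0,0,5,0,0,38,0,0,0,5,0,0,48,0,0,0,5,0,0,56,0,0,0,5,0,0,63,0,0,0,5,0,0,68,0,0,0,5,0,0,71,0,0,0,5,0,0,71,0,0,0,5,0,0,71,0,0,0,5])

```text
t: 16.75
ee_pos: [0.6207, -0.3151, 0.2291]
tool_rot: [0.0, 0.004, 1.0, -0.0]
ft_force: [-0.5, -0.3, -2.0]
gripper_width: 0.131
```

```bash
python3 look.py s18 140 60 160 130 5
python3 - <<'E'
from h import *
from bench import r
import pickle
s=r.get_state();T=r.get_image("top");pickle.dump((T,r.get_state()),open("t18.pkl","wb"));crop(T,380,170,160,110,5,"pics/t18.png");print(delta(s,[.6215,-.176,.229],-.5))
E
```

```text
16.75 [ 620.7 -315.1  229.1] [-0.5 -0.3 -2. ] [ 0.02 -0.09 -0.  ] 0.131
(array([  0.5, 139.2,   0.2]), array([-0.,  0., -0.]))
```

View pics/s18.png

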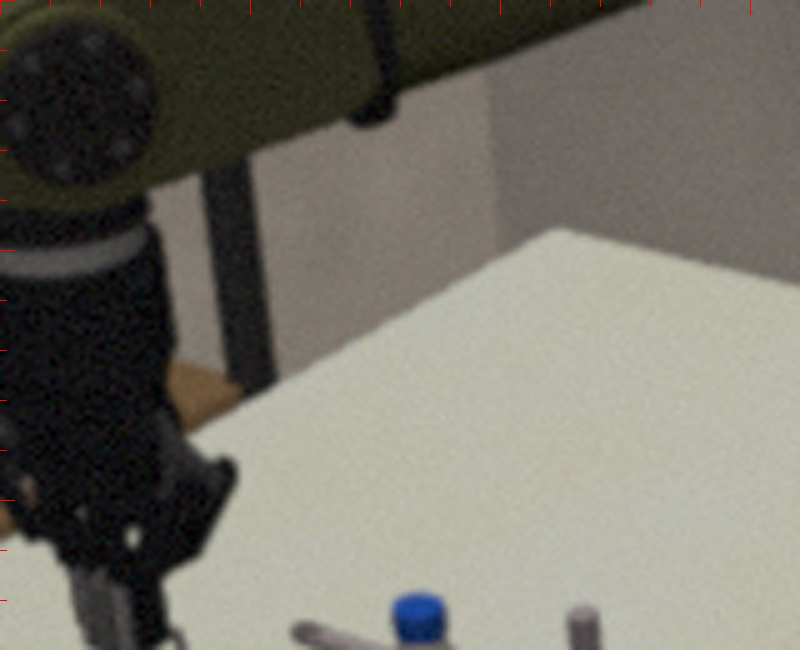

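View pics/t18.png

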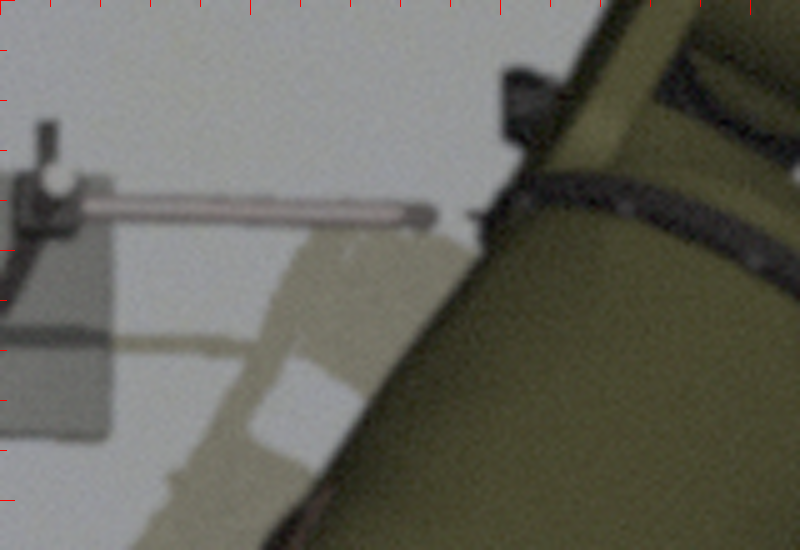

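>>> drive_tool(commands=[0,4,0,0,0,0,5,0,12,0,0,0,0,5,0,22,0,0,0,0,5,0,32,0,0,0,0,5,0,42,0,0,0,0,5,0,50,0,0,0,0,5,0,55,0,0,0,0,5,0,58,0,0,0,0,5,0,58,0,0,0,0,5,0,58,0,0,0,0,5])

```text
t: 17.68
ee_pos: [0.6211, -0.2572, 0.2288]
tool_rot: [-0.0, 0.004, 1.0, -0.0]
ft_force: [-0.1, 0.3, -1.7]
gripper_width: 0.134
```

```bash
python3 look.py s19 130 130 120 120 6
```

```text
17.68 [ 621.1 -257.2  228.8] [-0.1  0.3 -1.7] [-0.09 -0.04 -0.01] 0.134
```

View pics/s19.png

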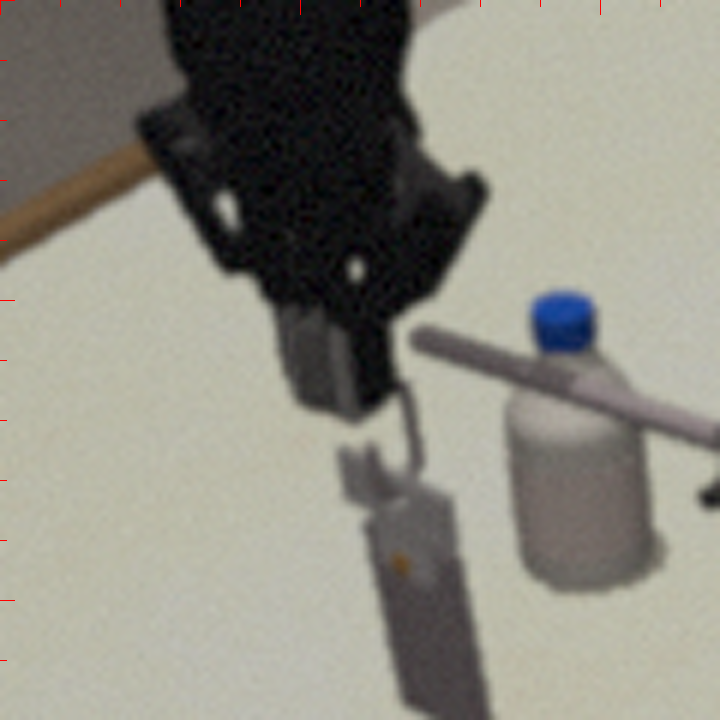

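>>> drive_tool(commands=[0,4,0,0,0,0,5,0,11,0,0,0,0,5,0,19,0,0,0,0,5,0,28,0,0,0,0,5,0,37,0,0,0,0,5,0,46,0,0,0,0,5,0,55,0,0,0,0,5,0,63,0,0,0,0,5,0,70,0,0,0,0,5,0,75,0,0,0,0,5,0,77,0,0,0,0,5,0,77,0,0,0,0,5])

```text
t: 18.73
ee_pos: [0.6218, -0.1797, 0.2288]
tool_rot: [-0.0, 0.004, 1.0, 0.0]
ft_force: [-0.3, -0.2, -2.1]
gripper_width: 0.129
```

```bash
python3 look.py s20 150 130 130 130 6;python3 - <<'E'
from bench import r
from h import *
T=r.get_image("top");crop(T,380,170,130,100,6,"pics/t20.png")
E
```

```text
18.73 [ 621.8 -179.7  228.8] [-0.3 -0.2 -2.1] [0.01 0.06 0.03] 0.129
```

View pics/s20.png

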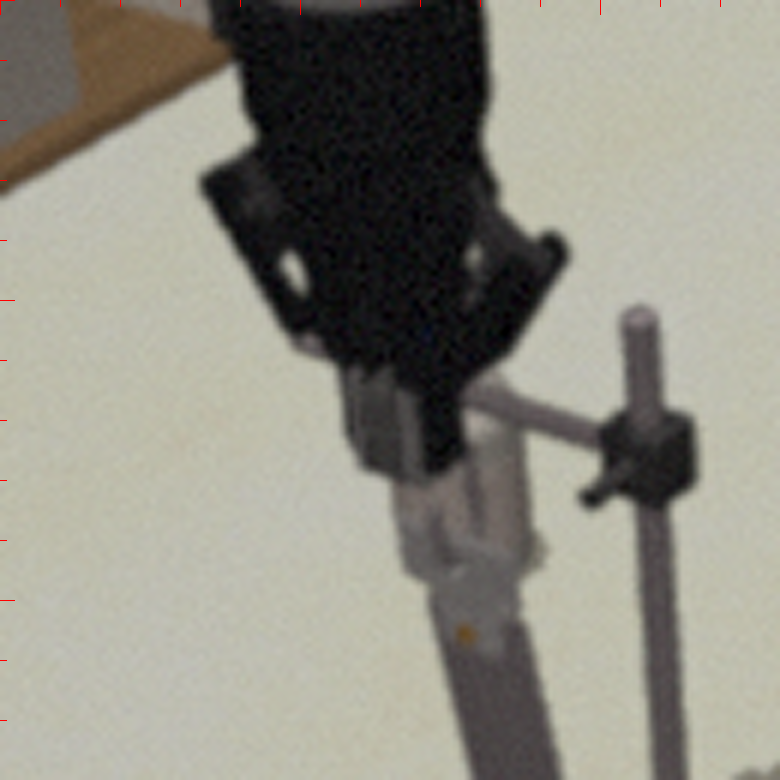

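View pics/t20.png

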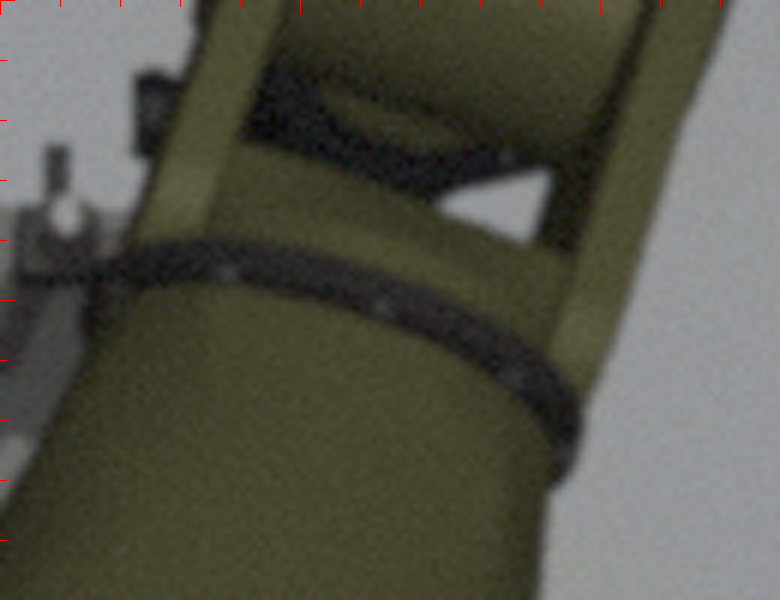

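>>> drive_tool(commands=[0,0,2,0,0,0,5,0,0,5,0,0,0,5,0,0,9,0,0,0,5,0,0,13,0,0,0,5,0,0,17,0,0,0,5,0,0,21,0,0,0,5,0,0,24,0,0,0,5,0,0,26,0,0,0,5,0,0,27,0,0,0,5,0,0,27,0,0,0,5])

```text
t: 19.67
ee_pos: [0.6217, -0.1801, 0.2016]
tool_rot: [-0.0, 0.004, 1.0, 0.0]
ft_force: [0.7, -0.3, -2.7]
gripper_width: 0.129
```

>>> drive_tool(commands=[0,0,0.8,0,0,0,5,0,0,1.6,0,0,0,5,0,0,2.4,0,0,0,5,0,0,3,0,0,0,5,0,0,3,0,0,0,5])

```text
t: 20.08
ee_pos: [0.6218, -0.1801, 0.1987]
tool_rot: [-0.0, 0.004, 1.0, -0.0]
ft_force: [0.3, 0.3, -2.8]
gripper_width: 0.133
```

```bash
python3 look.py s21 150 130 130 130 6
```

```text
20.08 [ 621.8 -180.1  198.7] [ 0.3  0.3 -2.8] [ 0.   -0.08  0.  ] 0.133
```

View pics/s21.png

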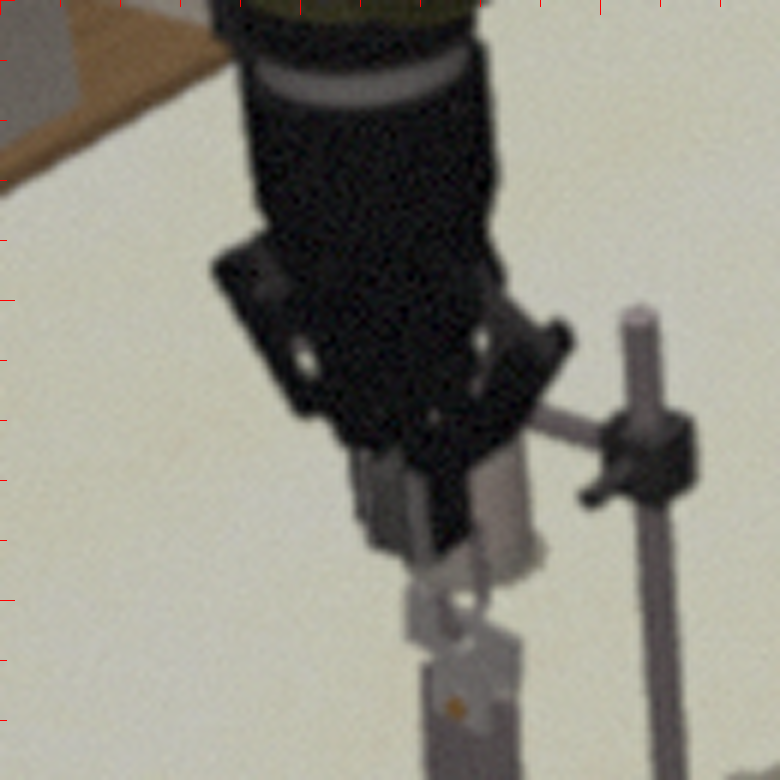

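Not touching the bar yet, so I'll feel downward.

>>> drive_tool(commands=[0,0,0.6,0,0,0,5,0,0,1.2,0,0,0,5,0,0,1.5,0,0,0,5,0,0,1.5,0,0,0,5])

```text
t: 20.47
ee_pos: [0.6218, -0.1801, 0.1972]
tool_rot: [-0.0, 0.004, 1.0, 0.0]
ft_force: [0.2, -0.1, -2.8]
gripper_width: 0.134
```

>>> drive_tool(commands=[0,0,0.5,0,0,0,5,0,0,1,0,0,0,5,0,0,1,0,0,0,5])

```text
t: 20.72
ee_pos: [0.6217, -0.1801, 0.1961]
tool_rot: [-0.0, 0.004, 1.0, 0.0]
ft_force: [-1.1, -0.4, -2.4]
gripper_width: 0.133
```

>>> drive_tool(commands=[0,0,0.5,0,0,0,5,0,0,1,0,0,0,5,0,0,1,0,0,0,5])

```text
t: 20.97
ee_pos: [0.6219, -0.1801, 0.1957]
tool_rot: [0.0, 0.004, 1.0, -0.0]
ft_force: [-2.2, 0.1, 2.0]
gripper_width: 0.132
```

>>> drive_tool(commands=[0,0,0.5,0,0,0,5,0,0,1,0,0,0,5,0,0,1,0,0,0,5])

```text
t: 21.22
ee_pos: [0.6219, -0.1802, 0.1954]
tool_rot: [0.001, 0.004, 1.0, -0.0]
ft_force: [-3.6, 0.7, 8.3]
gripper_width: 0.132
```

>>> drive_tool(commands=[0,0,-0.8,0,0,0,5,0,0,-1.2,0,0,0,5,0,0,-1.2,0,0,0,5])

```text
t: 21.47
ee_pos: [0.6218, -0.1801, 0.1957]
tool_rot: [0.0, 0.004, 1.0, -0.0]
ft_force: [-0.9, -0.6, 2.6]
gripper_width: 0.137
```

```bash
python3 look.py s22 150 130 130 150 5
```

```text
21.47 [ 621.8 -180.1  195.7] [-0.9 -0.6  2.6] [ 0.03  0.24 -0.04] 0.137
```

View pics/s22.png

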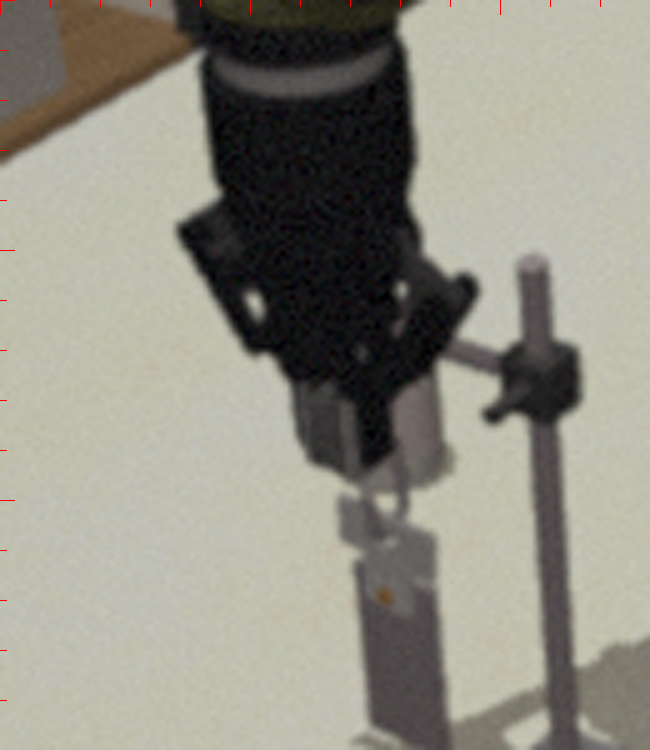

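>>> drive_tool(commands=[0,0,0,0,0,0,14,0,0,0,0,0,0,17,0,0,0,0,0,0,20,0,0,0,0,0,0,25,0,0,0,0,0,0,30,0,0,0,0,0,0,36,0,0,0,0,0,0,40,0,0,0,0,0,0,40])

```text
t: 22.18
ee_pos: [0.6218, -0.1801, 0.1955]
tool_rot: [0.0, 0.004, 1.0, -0.0]
ft_force: [0.7, -0.2, 0.4]
gripper_width: 0.468
```

```bash
python3 look.py s23 150 130 130 150 5
```

```text
22.18 [ 621.8 -180.1  195.5] [ 0.7 -0.2  0.4] [ 0.02 -0.01  0.01] 0.468
```

View pics/s23.png

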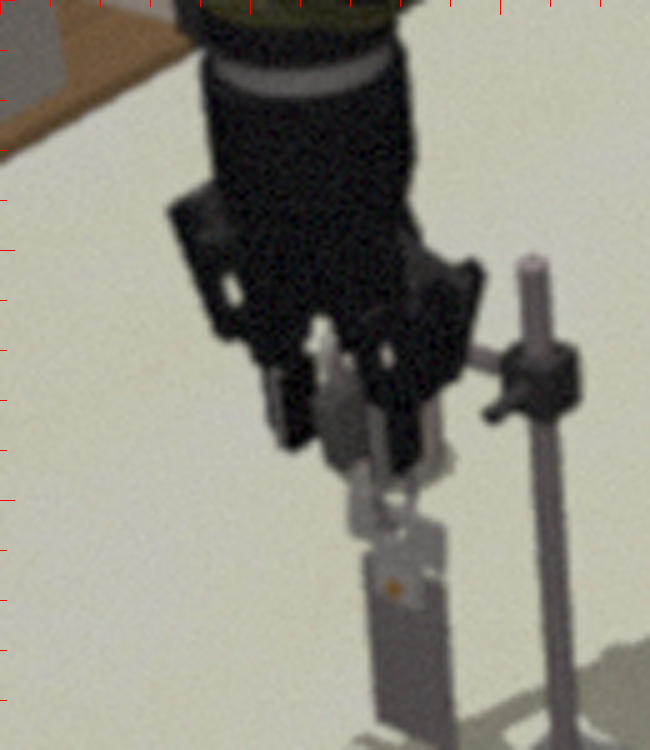

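>>> drive_tool(commands=[0,0,-3,0,0,0,44,0,0,-10,0,0,0,44,0,0,-20,0,0,0,44,0,0,-35,0,0,0,44,0,0,-55,0,0,0,44,0,0,-80,0,0,0,44,0,0,-105,0,0,0,44,0,0,-130,0,0,0,44,0,0,-150,0,0,0,44,0,0,-160,0,0,0,44,0,0,-160,0,0,0,44,0,0,-160,0,0,0,44])

```text
t: 23.23
ee_pos: [0.6217, -0.1801, 0.3551]
tool_rot: [-0.0, 0.004, 1.0, 0.0]
ft_force: [0.8, -0.2, -1.7]
gripper_width: 0.518
```

```bash
python3 look.py s24 150 130 130 150 5
```

```text
23.23 [ 621.7 -180.1  355.1] [ 0.8 -0.2 -1.7] [-0.04  0.1   0.01] 0.518
```

View pics/s24.png

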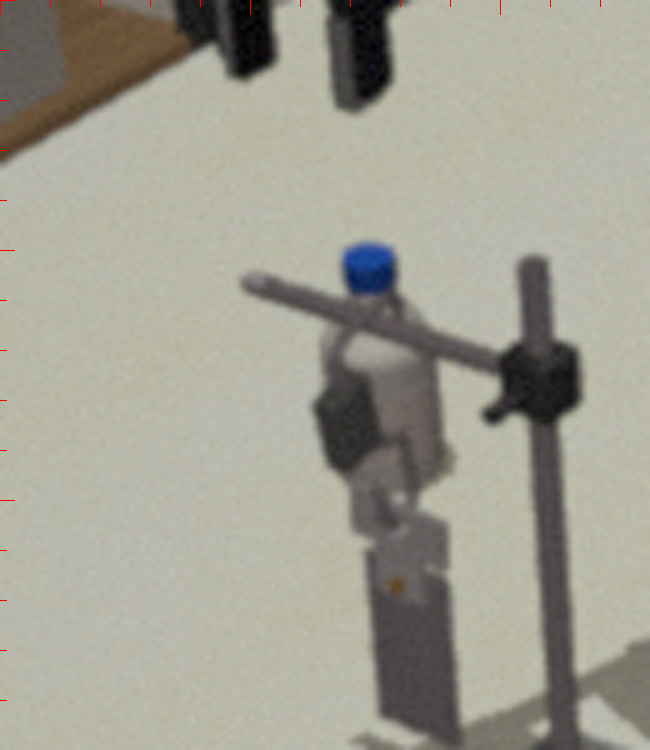

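The hook hangs on the bar at about (220,195), with the tag dangling from its lower crook and the gripper clear above. I'll let it settle for about 2 s, then check everything.

>>> drive_tool(commands=[0,0,-20,0,0,0,44,0,0,-40,0,0,0,44,0,0,-40,0,0,0,44,0,0,-40,0,0,0,44,0,0,-40,0,0,0,44,0,0,-40,0,0,0,44,0,0,-40,0,0,0,44,0,0,-40,0,0,0,44,0,0,-40,0,0,0,44,0,0,-40,0,0,0,44,0,0,-40,0,0,0,44,0,0,-40,0,0,0,44])

```text
t: 24.28
ee_pos: [0.6218, -0.1801, 0.3955]
tool_rot: [-0.0, 0.004, 1.0, 0.0]
ft_force: [-0.6, 0.0, 0.2]
gripper_width: 0.519
```

>>> drive_tool(commands=[0,0,0,0,0,0,44,0,0,0,0,0,0,44,0,0,0,0,0,0,44,0,0,0,0,0,0,44,0,0,0,0,0,0,44,0,0,0,0,0,0,44,0,0,0,0,0,0,44,0,0,0,0,0,0,44,0,0,0,0,0,0,44,0,0,0,0,0,0,44,0,0,0,0,0,0,44,0,0,0,0,0,0,44])

```text
t: 25.28
ee_pos: [0.6218, -0.1801, 0.3955]
tool_rot: [0.0, 0.004, 1.0, -0.0]
ft_force: [-0.2, 0.2, 0.1]
gripper_width: 0.514
```

```bash
python3 look.py s25 0 0 640 480 1; python3 look.py s26 150 130 130 150 5
```

```text
25.28 [ 621.8 -180.1  395.5] [-0.2  0.2  0.1] [ 0.08 -0.02  0.04] 0.514
25.33 [ 621.8 -180.1  395.5] [ 0.2 -0.2 -0.3] [-0.02  0.03  0.04] 0.514
```

View pics/s25.png

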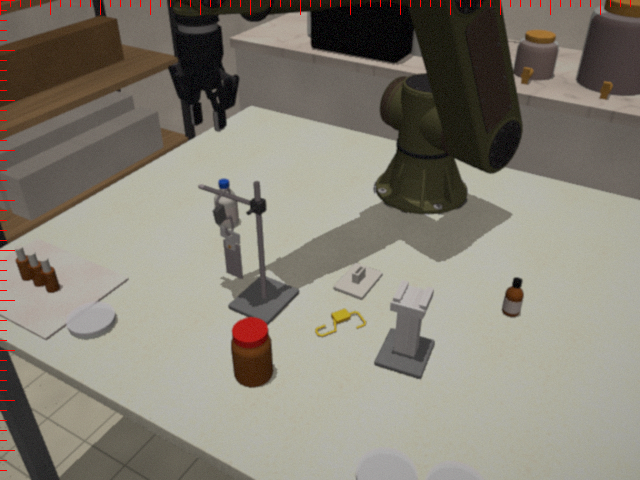

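View pics/s26.png

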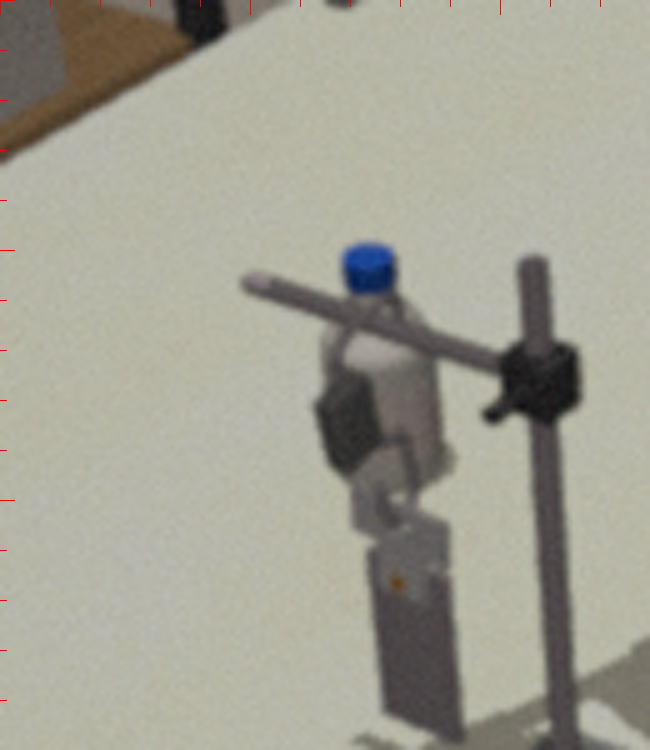

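```bash
python3 -c "
from bench import r
print(r.sign_off())"
```

```text
the job is handed in; nothing more can be done
None
```

The S-hook now hangs by its upper arm near the middle of the lab stand's bar, with the batch tag dangling from its lower crook. I signed the job off at about 25 s of the 72 s allowed.

- **Order of work:** I took the grey S-hook from its stand and passed its tip up through the plate hole while the tag was still in the holder. Only noise-level force showed (about 1 N). I then drew the tag straight out, brought the hook in past the bar's free end, and lowered it until the bar took the load. I eased off before opening the gripper.
- **Last checks:** Two pictures about 2 s apart show the hook and tag hanging steadily. The gripper is well clear above with about zero force on it. The bottles, the jar and the yellow look-alike are where they stood.
- **Disagreements:**
  - The two cameras disagreed by 1 to 2 mm on the rivet and the hole, so I aimed between their values.
  - The bar was felt about 1.5 mm lower than I had worked out, with a brief press of about 11 N.
  - The tag swung widely once as it left the holder, but it stayed on the hook.

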